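# Hold the new thermocouple centred in the kiln's roof port

## Robot

A 6-joint arm with a two-finger parallel gripper is mounted at the origin on a cart in front of the work surface, level with it; the furniture and walls round the work are solid. World frame = base frame: x ahead of the robot, y to its left, z up, the work surface at z = 0. Lengths are in m, angles in degrees, forces in N, time in s.
With the tool pointing down it reaches from about 0.35 to 0.775 m from the base axis. Payload 7.3 kg.
Tool frame: the origin (TCP) lies at the very end of the fingers, on their centre line; the grasp point (between the pads) lies 19 mm behind it; z points along the fingers, y is the line along which they close (so a half turn about z gives the same grasp; the last joint's range is limited). The gripper opens to 92 mm and grips with 3 to 60 N. Pads are 19 mm wide; open, the fingers measure 130 mm over their backs; the gripper's body (75 mm by 190 mm) begins 47 mm behind the grasp point.
Start: joints at [-77.521, 19.595, 87.324, -0, 73.075, -8.365], TCP at [0.187, -0.491, 0.227] pointing down, gripper open.
Joint ranges: [-145.02, 145.02], [-44.19, 115.74], [2.07, 154.8], [-57.11, 237.11], [16.16, 152.29], [-177.93, 177.93]. Speed limits (degrees/s): [147.25, 147.25, 180, 180, 180, 180].

## Interface

Orientations are given as a 3x3 rotation matrix whose columns are the frame's x, y, z axes.
In Python, from cell import r, viewer, ticket gives the robot as it stands. The module is installed in compiled form; this text tells all that it offers.
- The arm moves only by the tool servo_tool, never from a script. Its argument "commands" is one flat list of numbers, 5 for each row, row after row: the shift along the tool's x, y, z in cm, then the turn about the tool's z in rad, then the finger opening in cm, from 0 to 9.18. In form: [dx, dy, dz, spin, grip, dx, dy, dz, spin, grip, ...]. A call has exactly 5 rows; each row is the pose to reach, as a shift and turn from the pose commanded when the call began, along the tool's axes at that moment; what a row does not reach only later rows make up. A row lasts 1/8 s, in which the tool goes at most 62.5 mm and 10.7 degrees, less where a joint would pass 70% of its speed; a pose out of reach is approached as far as the arm can. A call with a gripper value outside its range is refused whole. The fingers move at their own pace and stop on an object; "grip_force" is the grip in N (left out, the last holds). Time passes only in rows, so rows that repeat a pose let the fingers close, or fill a call up. It gives the time, the measured TCP pose, the force, the opening and the grip force at its end, in the units of the state.
- r.read_state(): the state, without advancing time (a new reading comes with each control period).
- viewer.read_camera(name): name is "scene" or "side" or "wrist"; returns the picture (480x640x3 uint8, blue, green, red); there is no depth.
- viewer.camera_model(name): a dict with "K" (3x3 intrinsics, pixels), "dist" ([k1, k2, p1, p2, k3] as OpenCV has them; the pictures are not rectified), "R" (3x3) and "t" (3): a world point X has camera coordinates R X + t. Camera axes: x right, y down, z forward; pixel columns grow to the right and rows downward; lengths in m; the calibration is good to about 2 mm. A picture is of the moment at which its call begins: read the wrist's pose just before it. camera_model takes no time and is no camera call; for the wrist camera it gives the pose at the moment of the call.
- ticket.job_done(): hands the job in; it is judged then, once.
The state is a dict: "time_s": time; "qpos": joint angles; "qd": joint speeds; "joint_torque": joint torques, N m; "eef_pos": TCP position; "tool_rot": TCP orientation; "wrist_force": force on the tool from outside, world axes, zero at the start; "torque": the same for the moment, N m; "finger_gap": finger opening in m; "gripper_force": force on a finger pad.
Only numpy, scipy, OpenCV 4.12 (cv2) and the standard library are available. Lean on these libraries where they do the work, as an engineer would, in place of code of your own. Each camera call takes 0.05 s, during which the arm holds its last target. There are 200 camera calls.

## Task

The cold bench kiln needs its thermocouple: swing the cover on its roof right aside from the port, take the long thermocouple out of the wooden rack (leave the short one in its place), pass its tip through the centring ring and lower it through the port until the tip hangs half-way up the chamber. The white ceramic sheath is brittle, so the thermocouple must touch neither the ring nor the port nor anything else of the kiln; keep it upright and in the middle of the ring and port, and finish while still holding it there, still, so that I can run in the three screws round it. Do not disturb the drinking glass beside the kiln.

Things in the scene. Friction and masses are not known exactly. Their poses are not given: they have to be found in the camera images.
- kiln: grey bench kiln with a pale grey brick roof, 170 (x) x 190 (y) x 130 mm high, fixed; control strip and a bar handle (20 mm out) on its -x side. Origin: centre of its underside, z up. Roof 28 mm thick, top 130 mm above the table; chamber from 28 to 102 mm above the table. A post at (0, -60 mm) carries the centring ring. Nothing on it is higher than 174 mm above the table
- port_mouth (a point): centre of the round port in the kiln roof, at the roof's top face (130 mm above the table); the bore is 20 mm wide and runs straight down through the 28 mm roof; at the kiln frame's x = y = 0
- ring_center (a point): centre of the aluminium centring ring that stands straight above the port: bore 20 mm, outside 36 mm, 12 mm thick; centre 164 mm above the table, ring top 170 mm; three thumb screws stick out sideways to 34 mm from the axis, their tips are drawn back flush with the bore
- chamber_middle (a point): point on the port's axis half-way up the chamber, 65 mm above the table (65 mm below the roof's top): where the thermocouple's tip shall hang
- cover (a joint): angle of the flat steel port cover about its upright pivot (rad): 0 = its disc (30 mm across) lies over the port, grows anticlockwise seen from above, stop at 1.3; from about 0.65 the port is uncovered. It stays where it is left and takes about 1 N at the knob
- cover_pivot (a point): the cover's pivot on the roof's top face, 40 mm from the port towards the kiln's +y; axis upright
- cover_knob (a point): centre of the black round upright knob (14 mm thick, 26 mm tall) on the cover's lever, 42 mm from the pivot on the side away from the disc, knob centre 25 mm above the roof; the lever under it ends 4.5 mm above the roof. It moves towards the kiln's -x (control strip) side as the cover opens
- long_probe_head (a point): centre of the long thermocouple's round aluminium head (30 mm thick, 46 mm tall; this point is 23 mm above the head's underside). z points up along the thermocouple's axis; a short conduit stub sticks out of the head along +y, to 26 mm from the axis, 18 mm above the underside, so the head is free for gripping along its x. Mass about 120 g
- long_probe_tip (a point): lower tip of the long thermocouple's white ceramic sheath: 8 mm thick, straight, 120 mm from the head's underside to the tip (143 mm below the head's centre). With the tip half-way up the chamber, the head's underside stands 15 mm above the ring
- short_probe_head (a point): centre of the head of the short thermocouple in the rack's other hole: of the same make, but with a smaller head (24 mm thick, 34 mm tall; this point 17 mm above its underside) and a sheath of only 65 mm; it is to stay there
- rack: wooden rack, 70 (x) x 156 (y) x 138 mm high, top board on four thin legs, fixed; origin: centre of its underside, z up. The thermocouples hang by their heads, undersides on its top (138 mm above the table), sheaths through 12 mm holes at y = +35 and -35 mm of the 14 mm top board; lift straight up
- glass_center (a point): centre of the clear drinking glass standing on the table to the right of the kiln, 56 mm wide, 70 mm tall (this point 35 mm above the table)
Not all that is in view belongs to the job. What is shaped like the part that bears long_probe_head but blue or turquoise is not meant.

How it is judged:
By the outcome, as a careful person would: the job done as asked, in the order asked, and still so for the second after the job is handed in, while the arm keeps its last pose, push and grip.
It also fails if it takes over 61 s, if anything falls off the work surface, if the arm or the gripper's body presses on something with over 40 N, if the wrist force passes 120 N, or if a joint passes its speed limit or range.

## Working session

There is one attempt and no reset: what is moved stays moved. The work goes in short steps, Python scripts to look and compute and a tool call to move; the robot and the scene stay as the last step left them, time stands still between calls to the robot, and variables do not carry over. Pictures are saved under pics/ and viewed, at most 10 in all, crops included, and the job is handed in when it is done.

Besides the shell and the picture viewer there is one more tool, called after "Request:" as a command line: name --argument value ..., lists and objects as JSON in quotes. servo_tool: Moves the arm, as the interface text tells. Its arguments: {"type":"object","properties":{"commands":{"type":"array"},"grip_force":{"type":"number"}},"required":["commands"]}

```bash
mkdir -p pics; cat > h.py <<'E'
import numpy as np, cv2
from cell import r, viewer, ticket
def ray(name,u,v,m=None):
    m=m or viewer.camera_model(name); K=np.array(m["K"],float);R=np.array(m["R"]);t=np.array(m["t"])
    p=cv2.undistortPoints(np.array([[[u,v]]],float),K,np.array(m["dist"],float))[0,0]
    return -R.T@t, R.T@np.array([p[0],p[1],1.])
def onz(name,u,v,z,m=None):
    o,d=ray(name,u,v,m); return o+d*(z-o[2])/d[2]
def tri(l):
    A=np.zeros((3,3));b=np.zeros(3)
    for o,d in l:
        d=d/np.linalg.norm(d);P=np.eye(3)-np.outer(d,d);A+=P;b+=P@o
    x=np.linalg.solve(A,b); return x,[np.linalg.norm(np.cross(x-o,d/np.linalg.norm(d)))for o,d in l]
def proj(name,X,m=None):
    m=m or viewer.camera_model(name); R=np.array(m["R"],float)
    return cv2.projectPoints(np.array(X,float).reshape(-1,3),cv2.Rodrigues(R)[0],np.array(m["t"],float),np.array(m["K"],float),np.array(m["dist"],float))[0][:,0]
E
python3 - <<'E'
from h import *
s=r.read_state();print(s["time_s"],s["eef_pos"],np.round(s["tool_rot"],3).tolist(),s["finger_gap"])
for n in("scene","side","wrist"):
    cv2.imwrite(f"pics/{n}0.png",viewer.read_camera(n))
    m=viewer.camera_model(n);print(n,-np.array(m["R"]).T@np.array(m["t"]),np.round(m["R"],2).tolist(),m["K"][0][0])
E
```

```text
0.0 [ 0.18674541 -0.4902248   0.22604168] [[0.935, 0.356, -0.0], [0.356, -0.935, 0.002], [0.0, -0.002, -1.0]] 0.09173456035655014
scene [-0.46417409 -0.52714523  0.88152125] [[0.56, -0.83, 0.02], [-0.45, -0.33, -0.83], [0.69, 0.46, -0.56]] 607.7139400025085
side [0.35771027 0.81803145 0.7887828 ] [[-0.99, -0.16, -0.0], [-0.1, 0.65, -0.75], [0.13, -0.74, -0.66]] 446.23905402091236
wrist [ 0.25428642 -0.46486757  0.38377634] [[0.36, -0.93, -0.0], [-0.9, -0.34, 0.27], [-0.25, -0.09, -0.96]] 367.90258982100454
```

View pics/scene0.png

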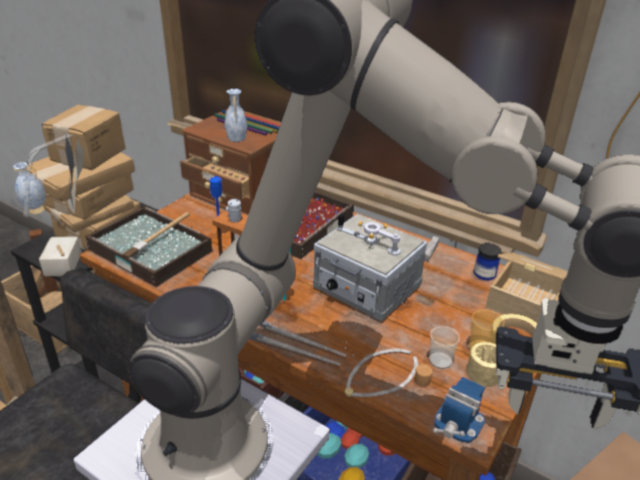

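View pics/side0.png

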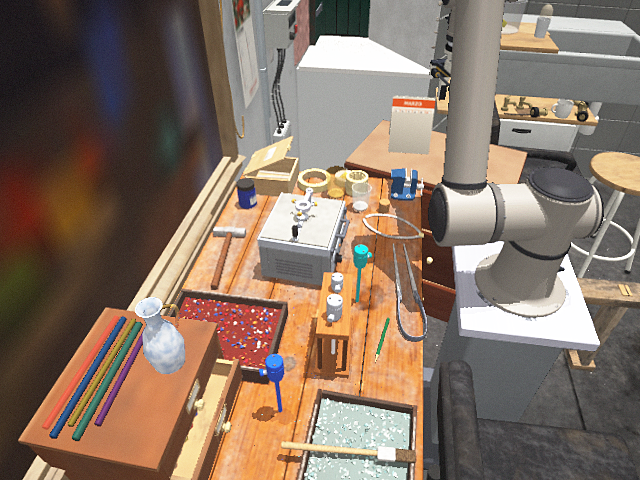

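Scene view: the kiln is at about (370,260), the glass at (443,347), and the arm partly hides the rack near (232,215). Side view: the kiln is at (305,235). The rack at (335,310) holds two aluminium heads, at (337,282) and (334,307). A blue look-alike stands at (275,370) and a turquoise one at (361,258). The long-probe candidates are the two rack heads. The nearer one, (334,307), looks bigger, so I'll check it in a crop.

```bash
python3 - <<'E'
import cv2,numpy as np
s=cv2.imread("pics/side0.png");c=cv2.imread("pics/scene0.png")
f=lambda im,x,y,w,h:cv2.resize(im[y:y+h,x:x+w],(400,300),interpolation=cv2.INTER_CUBIC)
cv2.imwrite("pics/m0.png",np.vstack([np.hstack([f(s,295,260,80,60),f(s,250,180,100,75)]),np.hstack([f(c,325,200,100,75),f(c,200,170,80,60)])]))
E
```

```text
(no output)
```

View pics/m0.png

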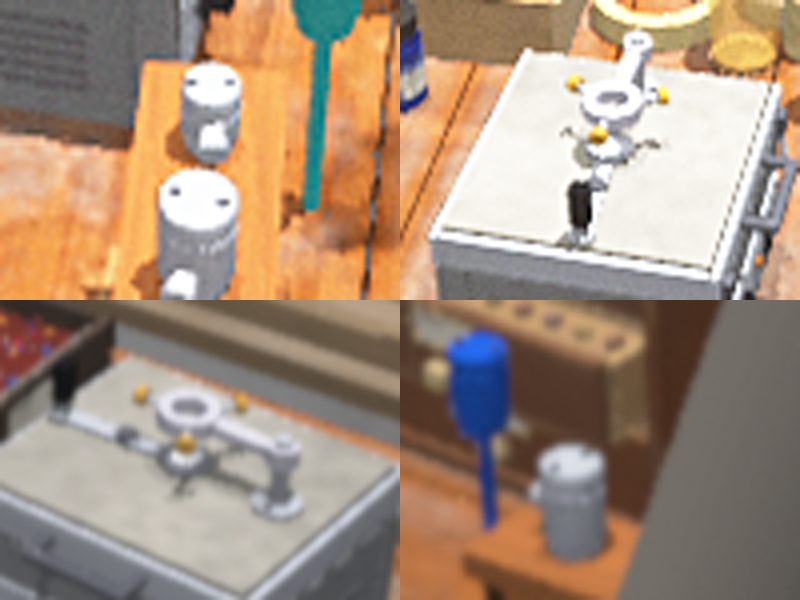

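The crop confirms it: the near head, side (334,307) and scene (234,206), is the bigger one and has its stub, so it is the long probe. The far head (337,282) is smaller, so it is the short one. The cover is closed, with the knob at side (295,232).

```bash
python3 - <<'E'
from h import *
def both(n,a,b,z):
    x,e=tri([ray("side",*a),ray("scene",*b)]);print(n,"tri",x.round(4),np.round(e,4),"side@z",onz("side",*a,z).round(4),"scene@z",onz("scene",*b,z).round(4))
S=lambda x,y:(250+x/4,180+y/4)
C=lambda x,y:(325+x/4,200+(y-300)/4)
both("ringtop",S(612,102),C(190,406),.17)
both("knobtop",S(581,185),C(65,371),.168)
both("headtop",(295+200/5,260+192/5),(200+173/5,170+158/5),.184)
print("short",onz("side",295+212/5,260+82/5,.172))
c=[onz("side",*S(*p),.13) for p in[(528,52),(777,87),(714,272),(435,232)]]
c=np.array(c);print(c.round(4),c.mean(0));print([np.linalg.norm(c[i]-c[i-1]).round(4) for i in range(4)])
print("yaw",[np.degrees(np.arctan2(*(c[a]-c[b])[[1,0]])).round(1) for a,b in[(0,1),(3,2),(3,0),(2,1)]])
# wrist: rack edges in side
for p in[(145,62),(285,66),(278,298),(112,298)]:print("rack",onz("side",295+p[0]/5,260+p[1]/5,.138).round(4))
print("glass",onz("scene",443,330,.07),onz("side",361,188,.07))
im=cv2.imread("pics/side0.png");
E
```

```text
ringtop tri [ 0.3509 -0.0509  0.2267] [0.0699 0.0699] side@z [ 0.3034 -0.0398  0.17  ] scene@z [ 0.5344 -0.0128  0.17  ]
knobtop tri [0.3639 0.0234 0.2176] [0.0653 0.0653] side@z [0.3184 0.0377 0.168 ] scene@z [0.5277 0.0633 0.168 ]
headtop tri [0.4201 0.2818 0.1843] [0.0011 0.0011] side@z [0.4192 0.2825 0.184 ] scene@z [0.422  0.2823 0.184 ]
short [0.42359403 0.2151086  0.172     ]
[[ 0.3545 -0.141   0.13  ]
 [ 0.1977 -0.1279  0.13  ]
 [ 0.2404  0.0551  0.13  ]
 [ 0.3964  0.0456  0.13  ]] [ 0.29722592 -0.04204676  0.13      ]
[np.float64(0.1913), np.float64(0.1573), np.float64(0.1879), np.float64(0.1562)]
yaw [np.float64(-4.8), np.float64(-3.5), np.float64(77.3), np.float64(76.9)]
rack [0.456  0.1748 0.138 ]
rack [0.3988 0.168  0.138 ]
rack [0.3882 0.289  0.138 ]
rack [0.449  0.2988 0.138 ]
glass [ 0.42684578 -0.24227872  0.07      ] [ 0.41459979 -0.24373303  0.07      ]
```

```bash
python3 - <<'E'
import cv2
s=cv2.imread("pics/side0.png");cv2.imwrite("pics/m1.png",cv2.resize(s[255:385,290:375],None,fx=4.5,fy=4.5,interpolation=cv2.INTER_CUBIC))
E
```

```text
(no output)
```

View pics/m1.png

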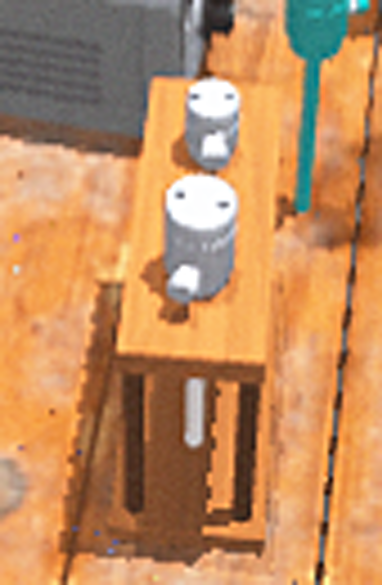

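The rack corners show clearly in this crop, at (153,78), (278,80), (265,362) and (118,357). The stub is near (180,284), and the short probe's sheath is visible under the board. My kiln crop was offset by 400 px, so I'll correct that.

```bash
python3 - <<'E'
from h import *
def both(n,a,b,z):
    x,e=tri([ray("side",*a),ray("scene",*b)]);print(n,"tri",x.round(4),np.round(e,4),"side@z",onz("side",*a,z).round(4),"scene@z",onz("scene",*b,z).round(4))
S=lambda x,y:(250+(x-400)/4,180+y/4)
C=lambda x,y:(325+x/4,200+(y-300)/4)
both("ringtop",S(612,102),C(190,406),.17)
both("knobtop",S(581,185),C(65,371),.168)
c=[onz("side",*S(*p),.13) for p in[(528,52),(777,87),(714,272),(435,232)]]
c=np.array(c);print(c.round(4),c.mean(0));print([np.linalg.norm(c[i]-c[i-1]).round(4) for i in range(4)])
ya=lambda c,P:[np.degrees(np.arctan2(*(c[a]-c[b])[[1,0]])).round(1) for a,b in P]
print("yaw",ya(c,[(0,1),(3,2),(3,0),(2,1)]))
T=lambda x,y:(290+x/4.5,255+y/4.5)
c=np.array([onz("side",*T(*p),.138) for p in[(153,78),(278,80),(265,362),(118,357)]]);print(c.round(4),c.mean(0));print([np.linalg.norm(c[i]-c[i-1]).round(4) for i in range(4)],ya(c,[(0,1),(3,2),(3,0),(2,1)]))
print("stub",onz("side",*T(181,284),.156),"long",onz("side",*T(201,202),.184),"short",onz("side",*T(213,98),.172),"shortstub",onz("side",*T(214,148),.151))
E
```

```text
ringtop tri [ 0.5362 -0.0104  0.1664] [0.0021 0.0021] side@z [ 0.5333 -0.0029  0.17  ] scene@z [ 0.5344 -0.0128  0.17  ]
knobtop tri [0.5367 0.0678 0.1629] [0.0012 0.0012] side@z [0.5362 0.0726 0.168 ] scene@z [0.5277 0.0633 0.168 ]
[[ 0.6083 -0.1006  0.13  ]
 [ 0.4457 -0.0877  0.13  ]
 [ 0.4591  0.0901  0.13  ]
 [ 0.6206  0.0815  0.13  ]] [ 0.5334198  -0.00418142  0.13      ]
[np.float64(0.1825), np.float64(0.1631), np.float64(0.1783), np.float64(0.1617)]
yaw [np.float64(-4.5), np.float64(-3.0), np.float64(86.1), np.float64(85.7)]
[[0.456  0.1746 0.138 ]
 [0.3994 0.1669 0.138 ]
 [0.3873 0.3255 0.138 ]
 [0.4455 0.3324 0.138 ]] [0.4220431  0.24984746 0.138     ]
[np.float64(0.1581), np.float64(0.0571), np.float64(0.1591), np.float64(0.0586)] [np.float64(7.8), np.float64(6.7), np.float64(93.8), np.float64(94.4)]
stub [0.42413984 0.30610066 0.156     ] long [0.41934482 0.28614888 0.184     ] short [0.42358612 0.21614053 0.172     ] shortstub [0.42139919 0.22554211 0.151     ]
```

Measured positions:
- **Kiln:** about (0.534, -0.007), yaw about -4°.
- **Knob:** about (0.539, 0.072).
- **Rack:** (0.421, 0.250), yaw about 4°.
- **Long head:** (0.420, 0.284).

The sizes and heights agree with those given. I'll move to above the knob side with the fingers closed and look from there.

Request:
servo_tool --commands '[4.8, -3.6, -1, -0.04, 6, 9.6, -7.2, -2, -0.08, 3, 14.4, -10.8, -3, -0.12, 0, 19.2, -14.4, -4, -0.16, 0, 24, -18, -5, -0.2, 0]' --grip_force 10

```text
time_s: 0.78
eef_pos: [0.3477, -0.2353, 0.277]
tool_rot: [[0.845, 0.535, 0.0], [0.535, -0.845, -0.0], [0.0, 0.0, -1.0]]
wrist_force: [0.9, -0.5, -0.4]
finger_gap: 0.0463
gripper_force: 0.0
```

```bash
cat >> h.py <<'E'
def to(x,y,z,yaw):  # shift (cm) and spin from the present pose to TCP xyz with tool x at yaw (deg)
    s=r.read_state();R=np.array(s["tool_rot"]);d=R.T@(np.array([x,y,z])-s["eef_pos"])
    y0=np.degrees(np.arctan2(R[1,0],R[0,0]));sp=-np.radians((yaw-y0+180)%360-180)
    print("t",round(s["time_s"],2),"tcp",np.round(s["eef_pos"],4),"yaw",round(y0,2),"tiltz",np.round(R[:,2],4),"gap",round(s["finger_gap"],4),"F",np.round(s["wrist_force"],1));print("go",(d*100).round(2),"spin",round(sp,3))
E
python3 -c "
from h import *
to(.56,.10,.28,33)"
```

```text
t 0.78 tcp [ 0.3477 -0.2353  0.277 ] yaw 32.35 tiltz [ 2.e-04 -2.e-04 -1.e+00] gap 0.0463 F [ 0.9 -0.5 -0.4]
go [ 35.88 -16.96  -0.3 ] spin -0.011
```

Request:
servo_tool --commands '[5.3, -2.5, 0, 0, 0, 10.6, -5, 0, 0, 0, 15.9, -7.5, 0, 0, 0, 21.2, -10, 0, 0, 0, 26.5, -12.5, 0, 0, 0]'

```text
time_s: 1.4
eef_pos: [0.505, 0.0121, 0.2766]
tool_rot: [[0.845, 0.535, -0.0], [0.535, -0.845, -0.0], [-0.0, 0.0, -1.0]]
wrist_force: [0.3, -1.3, -0.5]
finger_gap: 0.0011
gripper_force: 0.0
```

Request:
servo_tool --commands '[4, -2, 0, 0, 0, 7, -4.4, 0, 0, 0, 7, -4.4, 0, 0, 0, 7, -4.4, 0, 0, 0, 7, -4.4, 0, 0, 0]'

```text
time_s: 2.02
eef_pos: [0.5396, 0.0838, 0.2768]
tool_rot: [[0.846, 0.533, -0.0], [0.533, -0.846, -0.0], [-0.0, 0.0, -1.0]]
wrist_force: [0.5, -0.2, -0.2]
finger_gap: 0.0005
gripper_force: 0.0
```

```bash
python3 - <<'E'
from h import *
to(.56,.10,.28,33)
m=viewer.camera_model("wrist");import pickle;pickle.dump(m,open("w1.pkl","wb"))
im=viewer.read_camera("wrist");cv2.imwrite("pics/w1.png",im)
for n,p in dict(ring=(.534,-.007,.17),port=(.534,-.007,.13),knob=(.539,.072,.168)).items():print(n,proj("wrist",p,m))
E
```

```text
t 2.02 tcp [0.5396 0.0838 0.2768] yaw 32.22 tiltz [-2.e-04 -3.e-04 -1.e+00] gap 0.0005 F [ 0.5 -0.2 -0.2]
go [ 2.59 -0.29 -0.32] spin -0.014
ring [[413.58550026 299.91292537]]
port [[402.43389226 280.27083362]]
knob [[332.09011095 242.31794273]]
```

View pics/w1.png

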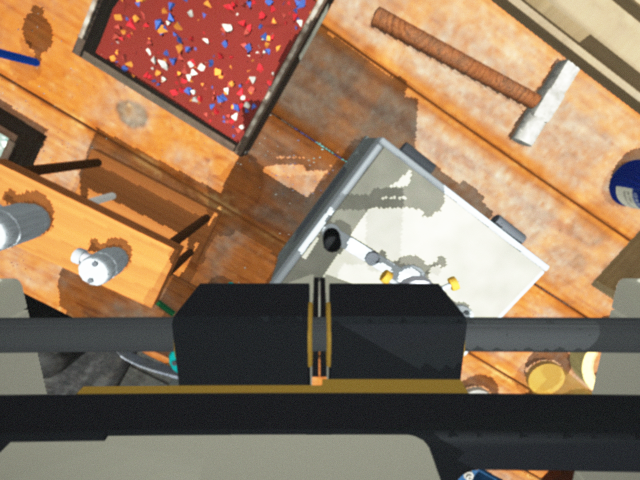

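The wrist view shows the knob at (332,240), against a prediction of (332,242), so the estimate is good. Next I go behind the knob (+x) and descend.

```bash
python3 -c "
from h import *
to(.564,.090,.277,33);to(.564,.090,.148,33)"
```

```text
t 2.08 tcp [0.5397 0.0838 0.2768] yaw 32.22 tiltz [ 1.e-04 -3.e-04 -1.e+00] gap 0.0003 F [ 0.7  0.9 -0. ]
go [ 2.39  0.77 -0.02] spin -0.014
t 2.08 tcp [0.5397 0.0838 0.2768] yaw 32.22 tiltz [ 1.e-04 -3.e-04 -1.e+00] gap 0.0003 F [ 0.7  0.9 -0. ]
go [ 2.39  0.76 12.88] spin -0.014
```

Request:
servo_tool --commands '[2.4, 0.8, 0, 0, 0, 2.4, 0.8, 4, 0, 0, 2.4, 0.8, 9, 0, 0, 2.4, 0.8, 12.9, 0, 0, 2.4, 0.8, 12.9, 0, 0]'

```text
time_s: 2.7
eef_pos: [0.5625, 0.09, 0.1453]
tool_rot: [[0.846, 0.533, -0.006], [0.533, -0.846, -0.0], [-0.006, -0.003, -1.0]]
wrist_force: [0.3, 0.8, 0.6]
finger_gap: 0.0004
gripper_force: 0.0
```

```bash
python3 -c "
from h import *
for p in [(.5414,.0827),(.5298,.078),(.520,.0701),(.513,.0597)]: to(*p,.148,32.2)"
```

```text
t 2.7 tcp [0.5625 0.09   0.1453] yaw 32.23 tiltz [-6.3e-03 -3.0e-04 -1.0e+00] gap 0.0004 F [0.3 0.8 0.6]
go [-2.18 -0.51 -0.26] spin 0.001
t 2.7 tcp [0.5625 0.09   0.1453] yaw 32.23 tiltz [-6.3e-03 -3.0e-04 -1.0e+00] gap 0.0004 F [0.3 0.8 0.6]
go [-3.41 -0.73 -0.25] spin 0.001
t 2.7 tcp [0.5625 0.09   0.1453] yaw 32.23 tiltz [-6.3e-03 -3.0e-04 -1.0e+00] gap 0.0004 F [0.3 0.8 0.6]
go [-4.66 -0.59 -0.24] spin 0.001
t 2.7 tcp [0.5625 0.09   0.1453] yaw 32.23 tiltz [-6.3e-03 -3.0e-04 -1.0e+00] gap 0.0004 F [0.3 0.8 0.6]
go [-5.81 -0.08 -0.24] spin 0.001
```

Request:
servo_tool --commands '[-1.2, -0.3, 0, 0, 0, -2.2, -0.5, 0, 0, 0, -2.8, -0.6, 0, 0, 0, -3.4, -0.7, 0, 0, 0, -3.4, -0.7, 0, 0, 0]'

```text
time_s: 3.32
eef_pos: [0.5316, 0.0782, 0.148]
tool_rot: [[0.845, 0.534, -0.0], [0.534, -0.845, -0.001], [-0.0, 0.001, -1.0]]
wrist_force: [0.1, 0.4, -0.4]
finger_gap: 0.0006
gripper_force: 0.0
```

Request:
servo_tool --commands '[-0.6, 0.05, 0, 0, 0, -1.2, 0.15, 0, 0, 0, -1.8, 0.4, 0, 0, 0, -2.4, 0.6, 0, 0, 0, -2.4, 0.6, 0, 0, 0]'

```text
time_s: 3.95
eef_pos: [0.5146, 0.0601, 0.1477]
tool_rot: [[0.846, 0.534, -0.0], [0.534, -0.846, -0.001], [-0.001, 0.0, -1.0]]
wrist_force: [-0.8, 0.2, -0.7]
finger_gap: 0.0005
gripper_force: 0.0
```

```bash
python3 - <<'E'
from h import *
to(.513,.0597,.148,32.2)
s=viewer.read_camera("side");c=viewer.read_camera("wrist")
f=lambda im,x,y,w,h:cv2.resize(im[y:y+h,x:x+w],(400,300),interpolation=cv2.INTER_CUBIC)
cv2.imwrite("pics/m2.png",np.hstack([f(s,250,180,100,75),f(c,160,100,320,240)]))
E
```

```text
t 3.95 tcp [0.5146 0.0601 0.1477] yaw 32.27 tiltz [-4.e-04 -5.e-04 -1.e+00] gap 0.0005 F [-0.8  0.2 -0.7]
go [-0.16 -0.05 -0.03] spin 0.001
```

View pics/m2.png

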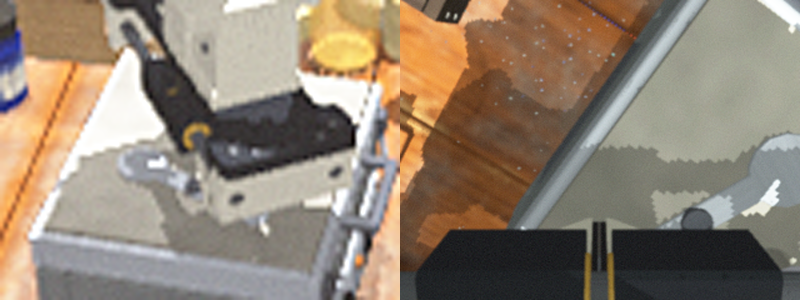

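The disc has swung well off the port to the +x side of the pivot. I'll retreat, go up, and look straight down on the ring from the wrist camera.

Request:
servo_tool --commands '[2, 0, 0, 0, 0, 2, 0, -4, 0, 0, 2, 0, -9, 0, 0, 2, 0, -14, 0, 2, 2, 0, -18, 0, 4]'

```text
time_s: 4.68
eef_pos: [0.5319, 0.0715, 0.3299]
tool_rot: [[0.845, 0.534, 0.002], [0.534, -0.845, -0.0], [0.001, 0.001, -1.0]]
wrist_force: [1.1, 0.5, -0.2]
finger_gap: 0.016
gripper_force: 0.0
```

```bash
python3 -c "
from h import *
to(.534,-.09,.33,86)"
```

```text
t 4.67 tcp [0.5319 0.0715 0.3299] yaw 32.31 tiltz [ 1.6e-03 -3.0e-04 -1.0e+00] gap 0.016 F [ 1.1  0.5 -0.2]
go [-8.45 13.76 -0.  ] spin -0.937
```

Request:
servo_tool --commands '[-2, 3.2, 0, -0.18, 7, -4, 6.5, 0, -0.36, 7, -6, 9.7, 0, -0.54, 7, -8, 13, 0, -0.72, 7, -8.5, 13.8, 0, -0.9, 7]'

```text
time_s: 5.3
eef_pos: [0.5336, -0.0928, 0.3274]
tool_rot: [[0.103, 0.995, -0.001], [0.995, -0.103, -0.001], [-0.001, -0.001, -1.0]]
wrist_force: [-0.1, -0.1, 0.6]
finger_gap: 0.0656
gripper_force: 0.0
```

Request:
servo_tool --commands '[0, 0, 0, 0, 7, 0, 0, 0, 0, 7, 0, 0, 0, 0, 7, 0, 0, 0, 0, 7, 0, 0, 0, 0, 7]'

```text
time_s: 5.92
eef_pos: [0.5337, -0.0903, 0.3278]
tool_rot: [[0.107, 0.994, 0.0], [0.994, -0.107, -0.0], [-0.0, 0.0, -1.0]]
wrist_force: [0.2, 0.5, -0.3]
finger_gap: 0.0699
gripper_force: 0.0
```

```bash
python3 - <<'E'
from h import *
import pickle
to(.534,-.09,.33,86)
m=viewer.camera_model("wrist");pickle.dump(m,open("w2.pkl","wb"))
im=viewer.read_camera("wrist");cv2.imwrite("pics/w2.png",im)
for n,p in dict(ring=(.534,-.007,.17),port=(.534,-.007,.13),pivot=(.537,.033,.134)).items():print(n,proj("wrist",p,m))
E
```

```text
t 5.92 tcp [ 0.5337 -0.0903  0.3278] yaw 83.87 tiltz [ 1.e-04 -1.e-04 -1.e+00] gap 0.0699 F [ 0.2  0.5 -0.3]
go [ 0.03  0.02 -0.22] spin -0.037
ring [[309.6284422  120.73464521]]
port [[310.74905154 122.23232389]]
pivot [[308.91704082  74.11770343]]
```

View pics/w2.png

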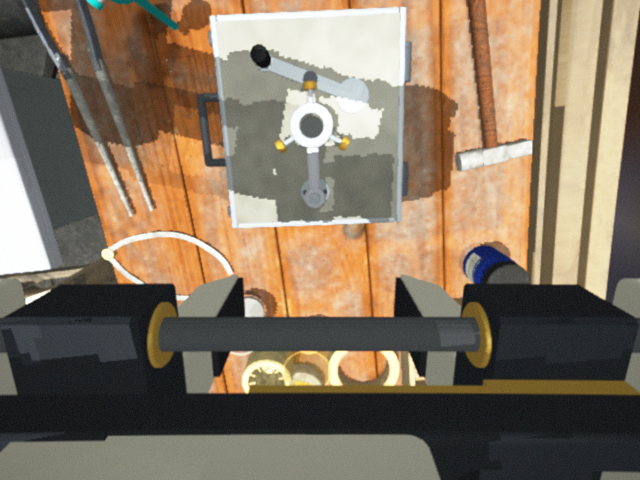

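The ring is at (312,126) with the port dark and open beneath it. The lever runs from the knob (260,55) to the disc (352,95), clear of the port. Now I'll fit the ring, port and cover angle.

```bash
python3 - <<'E'
from h import *
import pickle
m=pickle.load(open("w2.pkl","rb"));im=cv2.imread("pics/w2.png")
hsv=cv2.cvtColor(im,cv2.COLOR_BGR2HSV)
x0,y0=280,95
g=cv2.resize(im[y0:y0+65,x0:x0+65],None,fx=6,fy=6,interpolation=cv2.INTER_CUBIC)
gr=cv2.cvtColor(g,cv2.COLOR_BGR2GRAY)
for nm,mk,z in(("white",(gr>200),.17),("dark",(gr<110),.17)):
    n,l,st,ce=cv2.connectedComponentsWithStats(mk.astype(np.uint8))
    for i in range(1,n):
        if st[i,4]>1500:
            cs,_=cv2.findContours((l==i).astype(np.uint8),0,2);(cx,cy),rad=cv2.minEnclosingCircle(cs[0])
            u,v=(cx+.5)/6-.5+x0,(cy+.5)/6-.5+y0
            hull=cv2.convexHull(cs[0]);e=cv2.fitEllipse(hull) if len(hull)>5 else None
            P=onz("wrist",u,v,z,m)
            print(nm,st[i],"circ",round(u,1),round(v,1),round(rad/6,1),P.round(4), "ell",((e[0][0]+.5)/6-.5+x0,(e[0][1]+.5)/6-.5+y0,e[1][0]/12,e[1][1]/12))
c=np.array([onz("wrist",*p,.13,m) for p in[(406,8),(401,219),(235,226),(212,14)]]);print("roof",c.round(4).tolist())
k=onz("wrist",260,55,.168,m);d=onz("wrist",352,95,.133,m);print("knob",k,"disc",d,"ang",np.degrees(np.arctan2(*(k-d)[[1,0]])))
p=onz("wrist",314,193,.17,m);print("post",p)
cv2.imwrite("pics/m3.png",g)
E
```

```text
white [    0     0   390   351 65986] circ 313.3 121.3 37.1 [ 0.537  -0.0078  0.17  ] ell (306.9625752766927, 125.22160339355469, 27.175710042317707, 37.76514180501302)
white [  234     0   156   238 16536] circ 333.3 114.3 22.6 [ 0.5537 -0.0041  0.17  ] ell (345.3306833902995, 114.93380737304688, 18.388966878255207, 31.591410319010418)
dark [  126   117   128   136 13138] circ 311.0 125.3 11.4 [ 0.5347 -0.0106  0.17  ] ell (310.94649505615234, 125.51636505126953, 10.486083984375, 11.321613311767578)
roof [[0.6246, 0.0757, 0.13], [0.6124, -0.1071, 0.13], [0.4481, -0.0968, 0.13], [0.4603, 0.0887, 0.13]]
knob [0.50085369 0.0457106  0.168     ] disc [0.57335999 0.01199354 0.133     ] ang 155.06051297120223
post [ 0.53104197 -0.06620217  0.17      ]
```

View pics/m3.png

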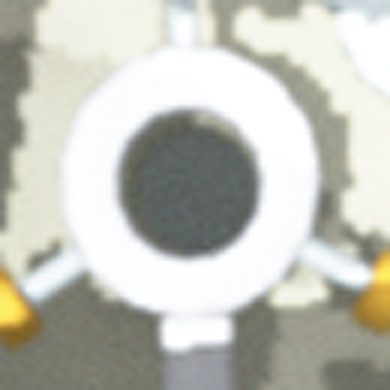

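The ring axis is at about (0.535, -0.0105), which agrees with the earlier triangulation. The cover is at about 1.21 rad of 1.3, so it is well aside. Next is a look over the rack.

```bash
python3 -c "
from h import *
to(.415,.205,.33,90)"
```

```text
t 5.97 tcp [ 0.5337 -0.0904  0.3278] yaw 83.87 tiltz [ 1.e-04 -1.e-04 -1.e+00] gap 0.0698 F [ 0.5  0.4 -0.2]
go [ 28.1  -14.96  -0.23] spin -0.107
```

Request:
servo_tool --commands '[5.2, -2.8, 0, 0, 7, 10.5, -5.6, 0, -0.03, 7, 16, -8.5, 0, -0.06, 7, 21.5, -11.4, 0, -0.1, 7, 26, -14, 0, -0.1, 7]'

```text
time_s: 6.6
eef_pos: [0.4212, 0.1848, 0.3279]
tool_rot: [[0.006, 1.0, 0.001], [1.0, -0.006, 0.0], [0.0, 0.001, -1.0]]
wrist_force: [0.5, 0.3, 0.6]
finger_gap: 0.0701
gripper_force: 0.0
```

Request:
servo_tool --commands '[2, -1, 0, 0, 7, 2, -1, 0, 0, 7, 2, -1, 0, 0, 7, 2, -1, 0, 0, 7, 2, -1, 0, 0, 7]'

```text
time_s: 7.22
eef_pos: [0.4128, 0.2022, 0.3276]
tool_rot: [[0.008, 1.0, -0.0], [1.0, -0.008, -0.0], [-0.0, -0.0, -1.0]]
wrist_force: [-0.2, 0.6, -0.2]
finger_gap: 0.07
gripper_force: 0.0
```

```bash
python3 - <<'E'
from h import *
import pickle
to(.420,.284,.33,90)
m=viewer.camera_model("wrist");pickle.dump(m,open("w3.pkl","wb"))
im=viewer.read_camera("wrist");cv2.imwrite("pics/w3.png",im)
u,v=proj("wrist",(.42,.284,.184),m)[0];print(u,v)
x0,y0=int(u)-50,max(0,int(v)-50);print(x0,y0)
cv2.imwrite("pics/m4.png",cv2.resize(im[y0:y0+100,x0:x0+100],None,fx=6,fy=6,interpolation=cv2.INTER_CUBIC))
E
```

```text
t 7.22 tcp [0.4128 0.2022 0.3276] yaw 89.51 tiltz [-1.e-04 -2.e-04 -1.e+00] gap 0.07 F [-0.2  0.6 -0.2]
go [ 8.18  0.65 -0.24] spin -0.008
328.6219796923769 121.59419451567021
278 71
```

View pics/m4.png

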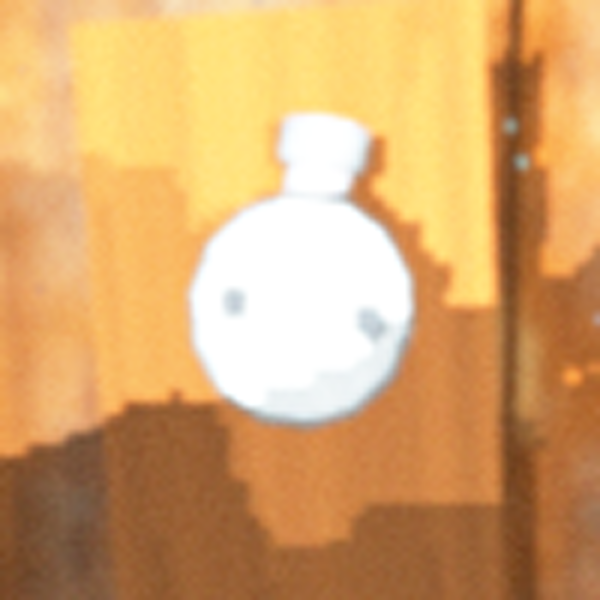

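The head circle sits at (328,123) in the full picture, and its diameter fits 30 mm. The stub points up and 7° to the right, so I grip with tool x at about 82°. The head axis is (0.4197, 0.2832).

Request:
servo_tool --commands '[4, 0.3, 0, 0.06, 6, 8.1, 0.6, 0, 0.13, 6, 8.1, 0.6, 4, 0.13, 6, 8.1, 0.6, 8, 0.13, 6, 8.1, 0.6, 12, 0.13, 6]'

```text
time_s: 7.9
eef_pos: [0.4191, 0.2837, 0.2065]
tool_rot: [[0.137, 0.991, 0.0], [0.991, -0.137, -0.0], [0.0, 0.0, -1.0]]
wrist_force: [0.3, -0.2, 0.6]
finger_gap: 0.0599
gripper_force: 0.0
```

```bash
python3 - <<'E'
from h import *
to(.4197,.2832,.146,82)
im=viewer.read_camera("side");cv2.imwrite("pics/s3.png",im)
E
```

```text
t 7.9 tcp [0.4191 0.2837 0.2065] yaw 82.13 tiltz [ 3.e-04 -0.e+00 -1.e+00] gap 0.0599 F [ 0.3 -0.2  0.6]
go [-0.04  0.06  6.05] spin 0.002
```

Request:
servo_tool --commands '[0, 0.05, 3, 0, 6, 0, 0.05, 5, 0, 6, 0, 0.05, 6, 0, 6, 0, 0.05, 6, 0, 6, 0, 0.05, 6, 0, 6]'

```text
time_s: 8.57
eef_pos: [0.4201, 0.284, 0.1487]
tool_rot: [[0.137, 0.991, 0.002], [0.991, -0.137, 0.001], [0.001, 0.001, -1.0]]
wrist_force: [0.3, -0.1, -0.2]
finger_gap: 0.06
gripper_force: 0.0
```

Request:
servo_tool --commands '[0, 0, 0, 0, 4, 0, 0, 0, 0, 3, 0, 0, 0, 0, 2, 0, 0, 0, 0, 2, 0, 0, 0, 0, 2]' --grip_force 25

```text
time_s: 9.2
eef_pos: [0.4196, 0.2838, 0.1478]
tool_rot: [[0.137, 0.991, 0.0], [0.991, -0.137, 0.0], [0.0, 0.0, -1.0]]
wrist_force: [0.6, 0.7, 1.7]
finger_gap: 0.03
gripper_force: 25.0
```

```bash
python3 - <<'E'
from h import *
to(.4197,.2832,.146,82); print(r.read_state()["gripper_force"])
E
```

```text
t 9.2 tcp [0.4196 0.2838 0.1478] yaw 82.15 tiltz [ 3.e-04  0.e+00 -1.e+00] gap 0.03 F [0.6 0.7 1.7]
go [-0.06  0.02  0.18] spin 0.003
24.999804496765137
```

Gap is 30.0 mm, so the head is gripped. The underside is 9.8 mm below the TCP, so the tip is at TCP − 0.1298. Lift straight up.

Request:
servo_tool --commands '[0, 0, -1, 0, 2, 0, 0, -3, 0, 2, 0, 0, -6, 0, 2, 0, 0, -9, 0, 2, 0, 0, -12, 0, 2]'

```text
time_s: 9.82
eef_pos: [0.4192, 0.2837, 0.2691]
tool_rot: [[0.137, 0.991, -0.0], [0.991, -0.137, -0.0], [-0.0, -0.0, -1.0]]
wrist_force: [1.4, 0.7, -1.6]
finger_gap: 0.0297
gripper_force: 25.0
```

Request:
servo_tool --commands '[0, 0, -3, 0, 2, 0, 0, -6, 0, 2, 0, 0, -7, 0, 2, 0, 0, -7, 0, 2, 0, 0, -7, 0, 2]'

```text
time_s: 10.45
eef_pos: [0.419, 0.2836, 0.3363]
tool_rot: [[0.137, 0.991, -0.002], [0.991, -0.137, -0.001], [-0.001, -0.002, -1.0]]
wrist_force: [-0.0, 1.0, -1.5]
finger_gap: 0.0296
gripper_force: 25.0
```

```bash
python3 - <<'E'
from h import *
to(.535,-.0105,.336,86); print(r.read_state()["gripper_force"])
for n in("side","scene"):cv2.imwrite(f"pics/{n}4.png",viewer.read_camera(n))
X=np.array(r.read_state()["eef_pos"]);print(proj("side",[X,X-[0,0,.13]]),proj("scene",[X,X-[0,0,.13]]))
E
```

```text
t 10.45 tcp [0.419  0.2836 0.3363] yaw 82.15 tiltz [-0.0023 -0.0012 -1.    ] gap 0.0296 F [-0.   1.  -1.5]
go [-27.55  15.5    0.04] spin -0.067
24.99905616044998
[[336.89597573 234.05641528]
 [335.23409839 290.36611177]] [[229.16507345 139.58496331]
 [232.7279059  193.25896742]]
```

Request:
servo_tool --commands '[-3, 1.7, 0, 0, 2, -7.5, 4.2, 0, 0, 2, -12.5, 7, 0, 0, 2, -17.5, 9.8, 0, 0, 2, -22, 12.4, 0, 0, 2]'

```text
time_s: 11.18
eef_pos: [0.5125, 0.047, 0.337]
tool_rot: [[0.137, 0.991, -0.001], [0.991, -0.137, 0.0], [-0.0, -0.001, -1.0]]
wrist_force: [1.1, 0.6, -0.9]
finger_gap: 0.0296
gripper_force: 25.0
```

Request:
servo_tool --commands '[-3, 1.7, 0, 0, 2, -4.8, 2.7, 0, 0, 2, -5.5, 3.1, 0, 0, 2, -5.5, 3.1, 0, 0, 2, -5.5, 3.1, 0, 0, 2]'

```text
time_s: 11.8
eef_pos: [0.5352, -0.0087, 0.3378]
tool_rot: [[0.135, 0.991, 0.0], [0.991, -0.135, 0.0], [0.0, 0.0, -1.0]]
wrist_force: [-0.1, 0.6, -1.8]
finger_gap: 0.0296
gripper_force: 25.0
```

```bash
python3 - <<'E'
from h import *
to(.535,-.0105,.336,82.2)
X=np.array(r.read_state()["eef_pos"])
P=[X-[0,0,.13],[.535,-.0105,.17]]
o=[]
for n,(x,y) in(("side",(270,160)),("scene",(335,170))):
    im=viewer.read_camera(n);cv2.imwrite(f"pics/{n}5.png",im);print(n,proj(n,P))
    o.append(cv2.resize(im[y:y+75,x:x+50],(400,600),interpolation=cv2.INTER_CUBIC))
cv2.imwrite("pics/m5.png",np.hstack(o))
E
```

```text
t 11.8 tcp [ 0.5352 -0.0087  0.3378] yaw 82.23 tiltz [ 1.e-04  3.e-04 -1.e+00] gap 0.0296 F [-0.1  0.6 -1.8]
go [-0.19  0.    0.18] spin 0.001
side [[302.20990793 190.57455688]
 [302.91398985 203.53132397]]
scene [[372.25977713 210.88654449]
 [371.71116198 226.05638321]]
```

View pics/m5.png

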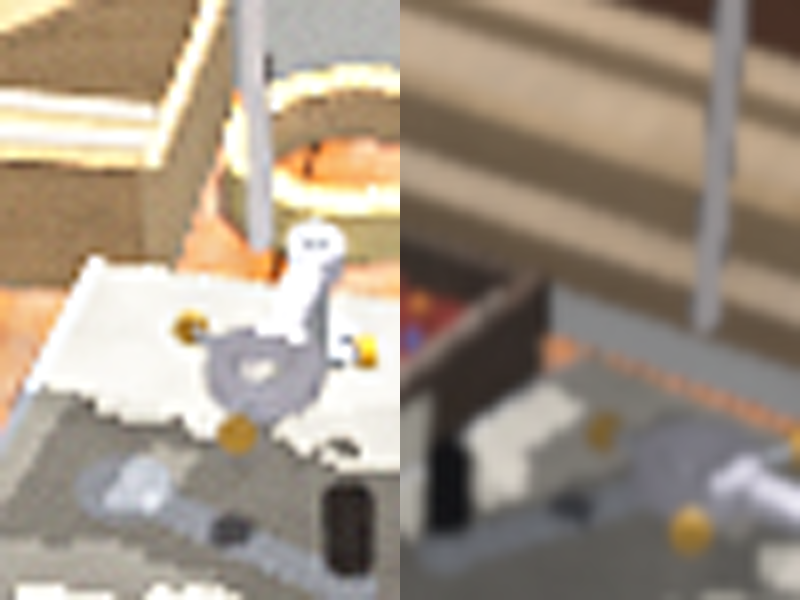

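The picture shows the upright sheath above the ring. Side view: tip at (302.5,190.4), matching the prediction of (302.2,190.6). Scene view: tip at about (373.4,210.6). I've now used all ten pictures, so from here I measure numerically: the yellow screws give the ring centre in each camera, and frame differences give the sheath.

```bash
cat > meas.py <<'E'
from h import *
def screws(im,name,win,m=None,z=.164,s=8):
    x0,y0,w,h=win
    g=cv2.resize(im[y0:y0+h,x0:x0+w],None,fx=s,fy=s,interpolation=cv2.INTER_CUBIC)
    H=cv2.cvtColor(g,cv2.COLOR_BGR2HSV);mk=((H[...,0]>12)&(H[...,0]<30)&(H[...,1]>130)&(H[...,2]>70)).astype(np.uint8)
    n,l,st,ce=cv2.connectedComponentsWithStats(mk)
    P=[]
    for i in sorted(range(1,n),key=lambda i:-st[i,4])[:5]:
        u,v=(ce[i]+.5)/s-.5+[x0,y0];X=onz(name,u,v,z,m);P.append(X);print(name,"px",round(u,1),round(v,1),"area",round(st[i,4]/s/s,1),X.round(4))
    return P
def sheath(a,b,name,rows,cols):
    d=cv2.absdiff(a,b).astype(float).sum(2)
    for v in range(*rows):
        x=d[v,cols[0]:cols[1]];print(v,x.astype(int).tolist())
E
python3 - <<'E'
from meas import *
import pickle
m=pickle.load(open("w2.pkl","rb"));I=cv2.imread
screws(I("pics/side0.png"),"side",(285,190,35,30))
screws(I("pics/scene0.png"),"scene",(350,215,45,25))
screws(I("pics/w2.png"),"wrist",(265,60,95,95),m)
sheath(I("pics/side5.png"),I("pics/side0.png"),"side",(176,196,2),(295,310))
sheath(I("pics/scene5.png"),I("pics/scene0.png"),"scene",(190,216,2),(365,386))
E
```

```text
side px 300.3 192.2 area 25.6 [ 0.552  -0.0634  0.164 ]
side px 299.1 213.7 area 11.6 [0.5379 0.0216 0.164 ]
side px 293.0 200.4 area 6.8 [ 0.5625 -0.0272  0.164 ]
side px 315.4 204.0 area 4.8 [ 0.5072 -0.0214  0.164 ]
side px 286.0 191.7 area 2.0 [ 0.5869 -0.06    0.164 ]
scene px 385.0 224.6 area 8.2 [ 0.5657 -0.027   0.164 ]
scene px 370.8 235.7 area 7.7 [ 0.5088 -0.0239  0.164 ]
scene px 359.8 223.2 area 4.4 [0.538  0.0211 0.164 ]
wrist px 309.3 84.8 area 90.9 [0.5367 0.0207 0.164 ]
wrist px 280.0 145.8 area 85.8 [ 0.5066 -0.0242  0.164 ]
wrist px 344.0 143.1 area 79.1 [ 0.5607 -0.0278  0.164 ]
176 [36, 31, 35, 14, 9, 26, 128, 107, 195, 39, 21, 34, 22, 6, 18]
178 [21, 17, 43, 17, 11, 32, 114, 101, 208, 71, 23, 9, 32, 23, 13]
180 [27, 40, 36, 33, 22, 14, 107, 133, 111, 28, 31, 23, 16, 21, 31]
182 [45, 14, 26, 36, 30, 86, 126, 139, 170, 5, 16, 19, 32, 40, 15]
184 [39, 20, 20, 24, 14, 65, 226, 166, 132, 14, 18, 7, 6, 10, 6]
186 [33, 32, 23, 11, 15, 55, 179, 214, 187, 63, 20, 17, 47, 37, 24]
188 [34, 34, 26, 30, 18, 63, 183, 196, 188, 46, 14, 27, 30, 1, 0]
190 [34, 17, 28, 24, 30, 36
[... 635 characters left out ...]
, 24, 24, 42, 105, 145, 145, 93, 36, 16, 15, 15, 16, 18, 17, 18, 18, 17]
202 [29, 25, 27, 26, 25, 27, 25, 34, 47, 44, 25, 6, 20, 15, 19, 18, 15, 18, 17, 18, 17]
204 [18, 19, 23, 25, 23, 22, 22, 34, 41, 35, 19, 23, 23, 26, 25, 24, 24, 21, 22, 20, 19]
206 [17, 17, 15, 17, 17, 15, 41, 88, 94, 60, 34, 24, 25, 28, 26, 25, 28, 28, 27, 26, 27]
208 [17, 17, 16, 14, 15, 27, 85, 169, 194, 160, 65, 19, 18, 19, 22, 23, 26, 24, 25, 26, 29]
210 [22, 20, 22, 20, 19, 25, 72, 155, 168, 110, 39, 18, 16, 15, 14, 15, 16, 18, 20, 21, 23]
212 [24, 25, 22, 24, 22, 24, 27, 32, 33, 23, 18, 19, 18, 17, 16, 14, 15, 14, 14, 16, 15]
214 [23, 25, 24, 25, 24, 25, 25, 25, 24, 22, 24, 21, 22, 21, 20, 19, 16, 12, 13, 18, 12]
```

The ring centre from the three cameras is (0.5359, -0.0090), (0.5375, -0.0099) and (0.5347, -0.0104). In the same cameras the tip is within 1 mm of the TCP axis and the sheath is upright. I'll target (0.536, -0.0095) and shift before descending.

Request:
servo_tool --commands '[-0.07, 0.09, 0, 0, 2, -0.07, 0.09, 1, 0, 2, -0.07, 0.09, 2, 0, 2, -0.07, 0.09, 2, 0, 2, -0.07, 0.09, 2, 0, 2]'

```text
time_s: 12.52
eef_pos: [0.5363, -0.0106, 0.3177]
tool_rot: [[0.137, 0.991, -0.0], [0.991, -0.137, -0.0], [-0.0, -0.0, -1.0]]
wrist_force: [0.0, 0.2, -0.4]
finger_gap: 0.0294
gripper_force: 25.0
```

```bash
python3 - <<'E'
from meas import *
to(.536,-.0095,.1948,82.2)
X=np.array(r.read_state()["eef_pos"])
I=cv2.imread
for n,rows,cols in(("side",(180,202,2),(295,310)),("scene",(200,224,2),(365,386))):
    a=viewer.read_camera(n);cv2.imwrite(f"pics/{n}6.png",a)
    print(n,proj(n,[X-[0,0,.13],X-[0,0,.10]]).round(1).tolist());sheath(a,I(f"pics/{n}0.png"),n,rows,cols)
E
```

```text
t 12.53 tcp [ 0.5363 -0.0106  0.3177] yaw 82.14 tiltz [-1.e-04 -1.e-04 -1.e+00] gap 0.0294 F [ 0.   0.2 -0.4]
go [ 0.11 -0.05 12.29] spin -0.001
side [[302.2, 197.3], [301.8, 186.5]]
180 [34, 24, 24, 31, 19, 56, 153, 138, 127, 18, 38, 38, 17, 11, 37]
182 [46, 14, 17, 38, 42, 128, 130, 145, 98, 6, 17, 18, 28, 31, 26]
184 [43, 30, 23, 25, 14, 127, 245, 162, 92, 13, 15, 6, 7, 13, 5]
186 [21, 36, 36, 24, 12, 113, 205, 206, 121, 50, 16, 18, 61, 29, 23]
188 [30, 39, 17, 34, 13, 139, 202, 200, 168, 73, 26, 37, 30, 1, 0]
190 [29, 23, 20, 21, 21, 64, 206, 304, 257, 75, 10, 0, 13, 48, 45]
192 [18, 28, 40, 27, 32, 44, 177, 208, 223, 68, 31, 41, 21, 0, 4]
194 [24, 34, 34, 31, 29, 62, 179, 222, 255, 91, 38, 0, 0, 0, 0]
196 [27, 16, 20, 20, 21, 32, 116, 136, 135, 19, 0, 0, 0, 0, 45]
198 [33, 32, 21, 18, 22, 28, 6, 8, 3, 1, 0, 0, 0, 9, 29]
200 [152, 62, 48, 6, 35, 52, 58, 49, 33, 19, 16, 0, 15, 64, 53]
scene [[372.6, 218.9], [373.6, 207.0]]
200 [27, 26, 24, 26, 23, 24, 22, 33, 85, 150, 170, 122, 47, 19, 18, 19, 18, 16, 18, 17, 16]
202 [28, 28, 27, 26, 27, 28, 27, 24, 35, 55, 62, 27, 9, 17, 17, 17, 
[... 241 characters left out ...]
9, 154, 65, 22, 19, 23, 24, 24, 26, 27, 25, 26]
210 [24, 20, 22, 20, 19, 19, 31, 90, 174, 201, 172, 72, 20, 17, 14, 15, 18, 20, 20, 20, 24]
212 [24, 22, 22, 23, 24, 21, 25, 51, 116, 142, 105, 44, 18, 16, 16, 14, 14, 15, 16, 16, 16]
214 [23, 25, 26, 25, 26, 27, 28, 38, 55, 42, 12, 4, 20, 21, 19, 20, 15, 14, 17, 15, 15]
216 [86, 43, 10, 13, 20, 22, 25, 39, 49, 39, 3, 12, 26, 24, 24, 25, 24, 22, 23, 21, 21]
218 [206, 194, 175, 146, 134, 101, 46, 28, 46, 42, 29, 25, 24, 26, 24, 24, 26, 24, 25, 23, 25]
220 [220, 223, 222, 226, 226, 227, 216, 189, 157, 136, 85, 30, 5, 12, 21, 25, 23, 24, 24, 25, 25]
222 [230, 248, 275, 299, 317, 337, 342, 337, 336, 329, 288, 239, 197, 147, 98, 57, 26, 6, 8, 7, 11]
```

Alignment is good; the remaining correction is about 1 mm in +y. Descend in stages.

Request:
servo_tool --commands '[0.11, -0.04, 0, 0, 2, 0.11, -0.04, 0, 0, 2, 0.11, -0.04, 1, 0, 2, 0.11, -0.04, 2, 0, 2, 0.11, -0.04, 2, 0, 2]'

```text
time_s: 13.25
eef_pos: [0.5355, -0.0094, 0.2963]
tool_rot: [[0.137, 0.991, -0.003], [0.991, -0.137, 0.0], [-0.0, -0.003, -1.0]]
wrist_force: [-0.0, 0.1, -0.9]
finger_gap: 0.0293
gripper_force: 25.0
```

```bash
python3 -c "
from h import *
to(.536,-.0095,.1948,82.2)"
```

```text
t 13.25 tcp [ 0.5355 -0.0094  0.2963] yaw 82.15 tiltz [-2.6e-03  4.0e-04 -1.0e+00] gap 0.0293 F [-0.   0.1 -0.9]
go [-0.    0.08 10.15] spin -0.001
```

Request:
servo_tool --commands '[0, 0.03, 1, 0, 2, 0, 0.03, 2, 0, 2, 0, 0.03, 3, 0, 2, 0, 0.03, 4, 0, 2, 0, 0.03, 4, 0, 2]'

```text
time_s: 13.88
eef_pos: [0.5359, -0.0095, 0.2567]
tool_rot: [[0.137, 0.991, -0.002], [0.991, -0.137, 0.0], [-0.0, -0.002, -1.0]]
wrist_force: [-0.5, -0.9, -1.5]
finger_gap: 0.0294
gripper_force: 25.0
```

```bash
python3 - <<'E'
from meas import *
to(.536,-.0095,.1948,82.2)
X=np.array(r.read_state()["eef_pos"])
I=cv2.imread
for n,rows,cols in(("side",(180,206,3),(293,312)),("scene",(200,228,3),(365,386))):
    a=viewer.read_camera(n);cv2.imwrite(f"pics/{n}7.png",a)
    print(n,proj(n,[[*X[:2],.17],[*X[:2],.20]]).round(1).tolist());sheath(a,I(f"pics/{n}0.png"),n,rows,cols)
E
```

```text
t 13.88 tcp [ 0.5359 -0.0095  0.2567] yaw 82.15 tiltz [-1.9e-03  2.0e-04 -1.0e+00] gap 0.0294 F [-0.5 -0.9 -1.5]
go [-0.    0.02  6.19] spin -0.001
side [[302.5, 203.8], [302.1, 193.2]]
180 [9, 31, 14, 41, 41, 46, 25, 16, 117, 123, 96, 32, 27, 37, 19, 35, 25, 26, 29]
183 [24, 40, 28, 33, 49, 26, 47, 161, 121, 109, 85, 5, 8, 11, 16, 30, 16, 22, 13]
186 [21, 59, 32, 37, 30, 9, 17, 76, 187, 197, 185, 49, 14, 32, 51, 33, 29, 33, 20]
189 [51, 19, 26, 38, 31, 30, 17, 96, 251, 253, 186, 52, 28, 0, 21, 15, 0, 11, 0]
192 [17, 37, 25, 36, 29, 35, 24, 27, 179, 204, 225, 81, 26, 37, 20, 0, 4, 26, 41]
195 [19, 21, 8, 20, 21, 23, 32, 5, 37, 64, 90, 19, 0, 0, 0, 0, 16, 40, 30]
198 [35, 22, 35, 25, 24, 20, 27, 21, 100, 122, 135, 16, 0, 0, 0, 4, 39, 26, 41]
201 [58, 167, 319, 71, 49, 181, 243, 267, 193, 140, 158, 252, 284, 280, 274, 278, 9, 62, 30]
204 [20, 23, 35, 243, 260, 262, 116, 7, 106, 162, 165, 98, 71, 111, 275, 253, 247, 258, 154]
scene [[371.5, 225.7], [372.5, 214.0]]
200 [27, 29, 24, 27, 24, 24, 10, 22, 114, 162, 153, 69, 22, 18, 15, 19, 17, 19, 19, 19, 16]
203 [22, 25, 27, 29, 28, 27, 4, 48, 39, 45, 38, 26, 27, 24, 22, 23, 21, 20, 19, 18, 16]
206 [18, 18, 17, 19, 21, 20, 40, 77, 92, 50, 33, 10, 27, 30, 28, 28, 29, 29, 28, 28, 29]
209 [20, 21, 16, 18, 16, 19, 63, 163, 200, 178, 77, 23, 14, 18, 20, 20, 23, 25, 25, 27, 28]
212 [25, 25, 22, 27, 26, 21, 30, 88, 128, 126, 59, 22, 18, 18, 17, 16, 15, 15, 17, 17, 16]
215 [1, 14, 24, 26, 23, 7, 27, 30, 56, 48, 31, 27, 24, 24, 22, 24, 23, 22, 20, 21, 19]
218 [206, 191, 173, 145, 135, 102, 48, 53, 51, 15, 11, 24, 25, 28, 25, 27, 27, 27, 24, 27, 24]
221 [223, 225, 230, 237, 244, 243, 205, 174, 179, 223, 210, 163, 112, 57, 14, 9, 21, 25, 25, 27, 24]
224 [314, 333, 338, 310, 268, 236, 186, 160, 172, 244, 309, 342, 353, 348, 325, 295, 267, 201, 130, 138, 158]
227 [298, 339, 319, 195, 87, 45, 18, 8, 10, 34, 75, 188, 325, 354, 339, 272, 235, 222, 165, 103, 101]
```

Request:
servo_tool --commands '[0, 0, 1.2, 0, 2, 0, 0, 2.4, 0, 2, 0, 0, 3.6, 0, 2, 0, 0, 4.6, 0, 2, 0, 0, 5.2, 0, 2]'

```text
time_s: 14.6
eef_pos: [0.5361, -0.0095, 0.2048]
tool_rot: [[0.137, 0.991, -0.001], [0.991, -0.137, 0.0], [-0.0, -0.001, -1.0]]
wrist_force: [-0.6, 1.4, -1.8]
finger_gap: 0.0294
gripper_force: 25.0
```

Request:
servo_tool --commands '[0, 0, 0.5, 0, 2, 0, 0, 0.8, 0, 2, 0, 0, 0.9, 0, 2, 0, 0, 0.9, 0, 2, 0, 0, 0.9, 0, 2]'

```text
time_s: 15.22
eef_pos: [0.5365, -0.0095, 0.1969]
tool_rot: [[0.137, 0.991, 0.001], [0.991, -0.137, -0.0], [-0.0, 0.001, -1.0]]
wrist_force: [0.2, -0.1, -1.8]
finger_gap: 0.0301
gripper_force: 25.0
```

```bash
python3 - <<'E'
from meas import *
to(.536,-.0095,.1948,82.2)
s=r.read_state();X=np.array(s["eef_pos"]);print(s["torque"],np.abs(s["qd"]).max())
I=cv2.imread
for n,rows,cols in(("side",(186,206,3),(293,312)),("scene",(206,228,3),(362,386))):
    a=viewer.read_camera(n);cv2.imwrite(f"pics/{n}8.png",a)
    g=cv2.cvtColor(a,cv2.COLOR_BGR2GRAY)
    print(n,proj(n,[[*X[:2],.17],[*X[:2],.185],[*X[:2],.231]]).round(1).tolist())
    for v in range(*rows):print(v,g[v,cols[0]:cols[1]].tolist())
E
```

```text
t 15.22 tcp [ 0.5365 -0.0095  0.1969] yaw 82.15 tiltz [ 5.e-04 -2.e-04 -1.e+00] gap 0.0301 F [ 0.2 -0.1 -1.8]
go [-0.   -0.05  0.21] spin -0.001
[ 0.00690953 -0.09146274 -0.02138206] 0.1819018374209112
side [[302.2, 203.7], [302.0, 198.5], [301.4, 181.8]]
186 [120, 41, 82, 144, 158, 155, 160, 161, 160, 162, 157, 159, 157, 121, 103, 182, 194, 189, 191]
189 [134, 48, 65, 143, 155, 157, 154, 153, 159, 162, 163, 160, 161, 131, 100, 183, 191, 189, 186]
192 [154, 61, 67, 134, 154, 155, 154, 155, 155, 157, 161, 161, 157, 122, 101, 184, 197, 186, 184]
195 [188, 108, 214, 164, 142, 157, 155, 165, 165, 160, 154, 151, 158, 154, 77, 182, 195, 186, 182]
198 [233, 236, 253, 192, 149, 151, 151, 148, 154, 157, 154, 155, 149, 146, 93, 178, 172, 141, 239]
201 [119, 143, 136, 233, 246, 190, 159, 156, 179, 177, 182, 166, 164, 169, 159, 154, 155, 139, 254]
204 [255, 255, 234, 176, 165, 159, 158, 146, 193, 209, 203, 174, 165, 151, 163, 166, 165, 155, 194]
scene [[371.7, 225.6], [372.2, 219.8], [373.7, 201.4]]
206 [135, 142, 128, 129, 130, 129, 129, 127, 128, 128, 125, 117, 114, 114, 113, 111, 111, 106, 95
[... 189 characters left out ...]
129, 128, 128, 123, 112, 111, 111, 111, 110, 107, 97, 76, 83, 108, 100, 89, 89]
215 [120, 122, 125, 127, 128, 130, 132, 130, 128, 126, 122, 114, 111, 110, 109, 108, 105, 105, 113, 114, 109, 100, 95, 92]
218 [117, 116, 117, 117, 116, 114, 118, 122, 126, 124, 115, 111, 110, 109, 108, 106, 109, 127, 135, 136, 135, 134, 133, 132]
221 [116, 119, 121, 122, 123, 120, 115, 114, 114, 116, 117, 115, 113, 109, 103, 106, 121, 136, 140, 136, 138, 138, 135, 133]
224 [108, 113, 116, 118, 118, 117, 118, 119, 126, 139, 145, 140, 126, 118, 116, 112, 107, 103, 101, 103, 109, 111, 109, 112]
227 [116, 115, 112, 114, 115, 115, 116, 121, 129, 141, 144, 139, 123, 115, 112, 114, 116, 114, 108, 106, 105, 103, 97, 95]
```

Nearly there: TCP is 2 mm high and x is about 0.8 mm past the averaged ring centre. A small trim, then let it settle.

Request:
servo_tool --commands '[0, -0.03, 0.1, 0, 2, 0, -0.06, 0.15, 0, 2, 0, -0.07, 0.2, 0, 2, 0, -0.07, 0.2, 0, 2, 0, -0.07, 0.2, 0, 2]'

```text
time_s: 15.95
eef_pos: [0.5357, -0.0094, 0.1947]
tool_rot: [[0.137, 0.991, 0.0], [0.991, -0.137, -0.0], [-0.0, 0.0, -1.0]]
wrist_force: [-0.1, -0.8, -1.0]
finger_gap: 0.03
gripper_force: 25.0
```

Request:
servo_tool --commands '[0, 0, 0, 0, 2, 0, 0, 0, 0, 2, 0, 0, 0, 0, 2, 0, 0, 0, 0, 2, 0, 0, 0, 0, 2]'

```text
time_s: 16.58
eef_pos: [0.5357, -0.0094, 0.1947]
tool_rot: [[0.137, 0.991, 0.0], [0.991, -0.137, -0.0], [-0.0, 0.0, -1.0]]
wrist_force: [0.1, 0.4, -0.5]
finger_gap: 0.029
gripper_force: 25.0
```

```bash
python3 - <<'E'
from meas import *
to(.5357,-.0095,.1948,82.2)
s=r.read_state();X=np.array(s["eef_pos"]);print(np.abs(s["qd"]).max())
# ring top ellipse / sheath column centres, side view: brightest column run just above ring and ring extents on rows
for n,(x0,y0,w,h) in(("side",(285,192,36,22)),("scene",(350,214,45,24))):
    a=viewer.read_camera(n);cv2.imwrite(f"pics/{n}9.png",a)
    screws(a,n,(x0,y0,w,h))
    g=cv2.cvtColor(a,cv2.COLOR_BGR2GRAY)
    print(proj(n,[*[[*X[:2],z] for z in(.17,.164,.13)]]).round(1).tolist())
    for v in range(y0+6,y0+h-4):print(v,x0+6,g[v,x0+6:x0+w-6].tolist())
E
```

```text
t 16.57 tcp [ 0.5357 -0.0094  0.1947] yaw 82.15 tiltz [ 0.e+00 -1.e-04 -1.e+00] gap 0.029 F [ 0.1  0.4 -0.5]
go [-0.01  0.01 -0.01] spin -0.001
0.08667998250277707
side px 293.2 200.4 area 7.3 [ 0.5621 -0.0274  0.164 ]
side px 315.4 203.6 area 6.6 [ 0.5076 -0.0228  0.164 ]
side px 299.0 212.8 area 5.8 [0.5387 0.0181 0.164 ]
side px 286.1 191.8 area 1.7 [ 0.5866 -0.0598  0.164 ]
side px 320.0 195.4 area 0.7 [ 0.5022 -0.0576  0.164 ]
[[302.6, 203.8], [302.6, 205.8], [303.0, 217.3]]
198 291 [250, 240, 233, 239, 255, 207, 152, 154, 151, 154, 145, 153, 160, 164, 153, 152, 73, 182, 189, 173, 235, 253, 247, 245]
199 291 [252, 197, 142, 162, 218, 193, 154, 150, 153, 152, 148, 151, 156, 160, 148, 150, 112, 173, 174, 146, 247, 255, 250, 243]
200 291 [232, 143, 124, 128, 112, 236, 224, 165, 145, 149, 149, 149, 156, 158, 144, 147, 138, 153, 151, 134, 255, 255, 255, 252]
201 291 [212, 131, 126, 140, 137, 235, 230, 174, 157, 147, 147, 151, 144, 153, 153, 161, 159, 159, 152, 140, 253, 255, 255, 255]
202 291 [248, 190, 120, 137, 162, 174, 164, 165, 171, 164, 184, 188, 186, 169, 163, 178, 171, 168, 1
[... 2848 characters left out ...]
 96, 95, 93, 92]
230 356 [113, 116, 116, 113, 109, 104, 101, 103, 108, 112, 115, 119, 120, 120, 122, 122, 122, 121, 120, 119, 119, 119, 119, 116, 119, 139, 164, 159, 137, 116, 104, 95, 92]
231 356 [91, 96, 102, 104, 106, 106, 106, 106, 109, 111, 115, 117, 120, 121, 121, 121, 121, 123, 122, 121, 120, 118, 118, 119, 134, 175, 204, 202, 185, 163, 141, 126, 111]
232 356 [64, 69, 80, 94, 104, 109, 109, 107, 108, 111, 114, 117, 119, 120, 116, 115, 118, 122, 123, 121, 119, 115, 118, 119, 138, 183, 208, 214, 212, 203, 193, 187, 164]
233 356 [57, 58, 69, 90, 105, 110, 109, 105, 104, 104, 107, 111, 116, 114, 110, 107, 112, 118, 122, 120, 117, 114, 116, 119, 131, 161, 181, 193, 207, 214, 217, 219, 209]
```

In both views the sheath lies on the mean of the three screws to within 0.3 px. Side: (302.5,205.6) against (302.6,205.8). Scene: (371.8,228.2) against (371.6,228.1). The tip height is 0.065 m and the arm is still, so I hand in.

```bash
python3 -c "
from h import *
print(ticket.job_done())"
```

```text
the job is handed in; nothing more can be done
None
```

The job is handed in: the cover is swung aside to about 1.21 of 1.3 rad, and the arm is holding the long thermocouple still and upright. It is centred in the ring and port to about 1 mm with its tip about 65 mm above the table, and I saw no sign of contact in the wrist forces.

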